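# Clamp a formed test panel on the spray-out stand

## Robot

A 6-joint arm with a two-finger parallel gripper is mounted at the origin on the work surface. World frame = base frame: x ahead of the robot, y to its left, z up, the work surface at z = 0. Lengths are in m, angles in rad, forces in N, time in s.
With the tool pointing down it reaches from about 0.35 to 0.975 m from the base axis. Payload 4.9 kg.
Tool frame: the origin (TCP) lies at the very end of the fingers, on their centre line; the grasp point (between the pads) lies 19 mm behind it; z points along the fingers, y is the line along which they close (so a half turn about z gives the same grasp; the last joint's range is limited). The gripper opens to 85 mm and grips with 20 to 120 N. Pads are 22 mm wide; open, the fingers measure 114 mm over their backs; the gripper's body (76 mm by 85 mm) begins 54 mm behind the grasp point. The pads swing forward as they close: fully open they stand 13 mm farther back than shut.
Start: joints at [1.136, 0.053, 1.613, -0, 1.476, -0.119], TCP at [0.194, 0.594, 0.231] pointing down, gripper open.
Joint ranges: [-3.01, 3.01], [-1.01, 2.22], [0.06, 2.58], [-1.02, 4.17], [0.09, 2.62], [-3.14, 3.14]. Speed limits (rad/s): [2.57, 2.57, 3.14, 3.14, 3.14, 3.14].

## Interface

Orientations are given as a unit quaternion [w, x, y, z].
In Python, from plant import manip gives the robot as it stands.
- The arm moves only by the shell command python3 -m pendant 'ROWS'. ROWS is JSON, a list of rows, each a list of 3 entries, a list of its own where there are three numbers: the opening, from 0 (shut) to 1 (fully open), then the shift along the tool's x, y, z in units of 12 cm (1.0 is 12 cm), then the turn about the tool's z in units of pi rad (1.0 is pi rad). In form: [[gripper, [dx, dy, dz], roll], ...]. A call has 1 to 10 rows; each row is the pose to reach, as a shift and turn from the pose commanded when the call began, along the tool's axes at that moment, turning the shorter way round; what a row does not reach only later rows make up. A row lasts 1/10 s, in which the tool goes at most 50 mm and 8.59 degrees, less where a joint would pass 70% of its speed; a pose out of reach is approached as far as the arm can. A call with a number of a shift or a turn outside -1 to 1 is refused whole. A call with a gripper value outside its range is refused whole. The fingers move at their own pace and stop on an object; the grip force is fixed at half the most. Time passes only in rows, so rows that repeat a pose let the fingers close. It gives the time, the measured TCP pose, the force, the opening and the grip force at its end, in the units of the state.
- manip.state(): the state, without advancing time (a new reading comes with each control period).
- manip.grab_frame(name): name is "scene" or "top" or "wrist"; returns a dict with "img" (420x560x3 uint8, red, green, blue), "fx", "fy", "cx", "cy" (pixels), "D" ([k1, k2, p1, p2, k3] as OpenCV has them; the pictures are not rectified), "eye" and "rotation" of the camera in the world; the wrist camera has in their place "tool_from_camera" (4x4, takes a point from camera to tool coordinates, whose origin is the TCP and whose axes are the flange's). Camera axes: x right, y down, z forward; pixel columns grow to the right and rows downward; lengths in m; the calibration is good to about 2 mm. A picture is of the moment at which its call begins: read the wrist's pose just before it. There is no depth.
- manip.job_done(): hands the job in; it is judged then, once.
The state is a dict: "time": time; "joint_pos": joint angles; "joint_vel": joint speeds; "joint_efforts": joint torques, N m; "tool_pos": TCP position; "tool_rot": TCP orientation; "contact_force": force on the tool from outside, world axes, zero at the start; "ft_torque": the same for the moment, N m; "gripper_width": opening from 0.0 (shut) to 1.0 (fully open); "grasp_force": force on a finger pad.
Only numpy, scipy, OpenCV 4.12 (cv2) and the standard library are available. Lean on these libraries where they do the work, as an engineer would, in place of code of your own. Each camera call takes 0.05 s, during which the arm holds its last target. There are 200 camera calls.

## Task

Lift the formed metal test panel out of its moulded nest and slide it flat between the rails of the clamping stand, under the clamp's foot and up to the stop (a few millimetres short is fine). Then push down the stand's captive knob and turn it clockwise until its thread catches, and screw it fully home so that the foot clamps the panel and stays down by itself. Leave the other things on the bench where they are.

Things in the scene. Friction and masses are not known exactly. Their poses are not given: they have to be found in the camera images.
- panel: Top-hat test panel, bare aluminium, 0.3 kg: flat flange 130 (its x) x 84 mm (its y), 6 mm thick; on its middle a solid ridge 70 mm long (x), 24 mm wide, its top 46 mm above the underside: grip it across the ridge. Origin: centre of the underside. The same turned half round. It starts flat in the nest, 14 mm above the bench.
- nest: Fixed grey moulded block, 180 (its x) x 126 mm, 26 mm high, with an open cavity 134 x 88 mm, 12 mm deep, that holds the panel (x along x). Origin: centre of its underside. Nest and stand swap sides of the bench and vary in yaw.
- seat (a point): Where the panel's origin belongs: middle of the stand's seat floor, 25 mm above the bench, panel's x along this x (either way round). x points to the knob, whose axis is at x = +110 mm; z up. A rail along each side, 10 mm high, inner faces 90 mm apart, from x = -67 to +53. The -x end is open: the panel goes in along +x, held low, under the foot.
- stop (a point): Top middle of the stop, a low wall 70 mm wide and 10 mm high across the seat's knob end. Same axes as the seat. Its face is at seat x = +69 mm: the panel touches it with its origin at seat x = +4.
- foot_tip (a point): Middle of the underside of the clamp's black rubber foot, 14 (x) x 30 mm, at seat x = +56; 19 mm above the seat floor while the knob is up. It moves down with the knob and gives on its own spring (3 N, then 1.5 N per mm). Same axes as the seat. The steel strap that carries it lies 35 to 45 mm above the seat floor, seat x = +49 to +155.
- foot: The foot itself, 16 mm high. This frame's origin lies on the knob's axis at bench level (when the knob is up), not in the foot: use point foot_tip.
- knob_grip (a point): Middle of the black round knob, on its upright axis; moves down with it but does not turn. Knob 60 mm across, 32 mm high, top 16 mm above this point, which is 98 mm above the bench when up; the strap's top is 28 mm below it. It can be gripped at any yaw and, until the thread catches, turns endlessly.
- collar (a point): Steel collar (54 mm across, top 39 mm above the bench) under the knob; this point is its top centre. It hides a three-start thread at an unknown angle that nothing visible shows. Off a start, the pushed knob stops hard at 3 mm down. Over a start (one every 120 degrees, 32 degrees wide) it drops on to 13.5 mm. Turning takes 0.1 to 0.3 N m.
- strap (a joint): How far knob, strap and foot are down, m. 0 = up; a spring lifts them (3 to 5 N). Held down past 0.0125 and turned clockwise from above, the knob goes under the thread within 0.75 rad; this holds it when let go and draws it down 3.5 mm per rad (1.5 mm play) to a hard stop, 1.1 to 1.8 rad after the drop. Home, clamping: 0.0146 (0.017 if pressed). Let go uncaught, it springs up.
- tin: Bystander, not to be disturbed: closed round tin, 90 mm across, 90 mm tall, standing beyond the work.
- cup: Bystander, not to be disturbed: open mixing cup, 80 mm across, 90 mm tall, standing beyond the work.
- paddle: Bystander, not to be disturbed: spatula 200 mm long lying between the nest and the stand, along x.
- opener: Bystander, not to be disturbed: screwdriver-shaped lid opener 180 mm long, lying on the right.
- jar: Bystander, not to be disturbed: closed jar, 70 mm across, 100 mm tall, on the right.
- can_lid: Bystander, not to be disturbed: flat steel can lid, 104 mm across, 10 mm high, lying on the left.
- brush: Bystander, not to be disturbed: brush 190 mm long, lying on the left, along y.
Mind the look-alikes: they are no part of the job. Leave any blue or yellow look-alike of the panel alone.

How it is judged:
On the way, in this order (a step that is already met when the one before it is completed fails the run):
1. the panel is lifted clear of the nest (z of panel in the frame of nest above 0.035 m), for 0.1 s.
2. the panel lies flat in the stand's seat, under the foot, with the knob still up (x of panel in the frame of seat between -0.008 and 0.008 m and y of panel in the frame of seat between -0.006 and 0.006 m and z of panel in the frame of seat between -0.003 and 0.003 m and angle between panel's own z axis and vertical below 0.05 rad and angle between the x axis of panel and the x axis of seat, either way round below 0.12 rad and value of joint strap below 0.006 m), for 0.2 s.
At the end, for the whole second after the job is handed in: The panel lies flat and still in the seat (within 8 mm along and 6 mm across the seat point, 3 mm in height, turned under 0.12 rad, either way round), the knob is screwed home (strap at least 13.5 mm down, about 14.6 at the hard stop), and the foot presses on the panel with over 2 N (x of panel in the frame of seat between -0.008 and 0.008 m and y of panel in the frame of seat between -0.006 and 0.006 m and z of panel in the frame of seat between -0.003 and 0.003 m and angle between panel's own z axis and vertical below 0.05 rad and angle between the x axis of panel and the x axis of seat, either way round below 0.12 rad and value of joint strap above 0.0135 m and contact force between foot and panel above 2 N and linear speed of panel below 0.02 m/s); the robot touches nothing.
It fails at once if a bystander is moved by more than 30 mm (distance of any of tin, cup, paddle, opener, jar, can_lid, brush from where it was at the start of the episode above 0.03 m).
It also fails if it takes over 72 s, if anything falls off the work surface, if the arm or the gripper's body presses on something with over 40 N, if the wrist force passes 120 N, or if a joint passes its speed limit or range.

## Working session

There is one attempt and no reset: what is moved stays moved. The work goes in short steps, Python scripts to look and compute and a shell command to move; the robot and the scene stay as the last step left them, time stands still between calls to the robot, and variables do not carry over. Pictures are saved under pics/ and viewed, at most 10 in all, crops included, and the job is handed in when it is done.

```bash
mkdir -p pics; ls; python3 - <<'E'
from plant import manip
import cv2,pickle
s=manip.state();print(s)
for n in("top","scene"):
    f=manip.grab_frame(n);cv2.imwrite(f"pics/{n}0.png",f["img"][:,:,::-1]);pickle.dump(f,open(f"{n}.pkl","wb"))
    print({k:v for k,v in f.items() if k!="img"})
E
```

```text
pics
{'time': 0.0, 'joint_pos': array([ 1.13598323e+00,  5.33555808e-02,  1.61429480e+00, -5.84838774e-06,
        1.47601314e+00, -1.18993117e-01]), 'joint_vel': array([-6.57696271e-04,  1.08184798e-03,  7.92634632e-04, -9.33542421e-04,
        5.57701358e-05,  7.53522748e-04]), 'joint_efforts': array([-1.80513933e-03, -3.93651080e+01, -3.70186615e+01, -2.15442674e-04,
        6.79506571e-03, -1.05506899e-05]), 'tool_pos': array([0.19385348, 0.5935168 , 0.23006334]), 'tool_rot': array([-2.80265191e-04,  1.57254184e-01,  9.87557618e-01, -9.96787217e-04]), 'contact_force': array([ 0.22738472, -0.21006665, -0.80441425]), 'ft_torque': array([-0.00160762, -0.02267171, -0.02199747]), 'grasp_force': 0.0, 'gripper_width': 1.0002768321901783}
{'fx': 502.3882436524154, 'fy': 502.3882436524154, 'cx': 274.108883515513, 'cy': 205.36496672724027, 'D': array([0.06296226, 0.        , 0.        , 0.        , 0.        ]), 'eye': array([0.34532238, 0.00471245, 1.37515585]), 'rotation': array([ 0.0423505 , -0.69988285,  0.71103775, -0.05287489])}
{'fx': 516.3101034757009, 'fy': 516.3101034757009, 'cx': 284.86385062844374, 'cy': 205.94433283917917, 'D': array([-0.16475218,  0.        ,  0.        ,  0.        ,  0.        ]), 'eye': array([ 1.62650449, -0.82625784,  0.95181976]), 'rotation': array([-0.44011684,  0.77468587,  0.39899987, -0.2166981 ])}
```

View pics/top0.png

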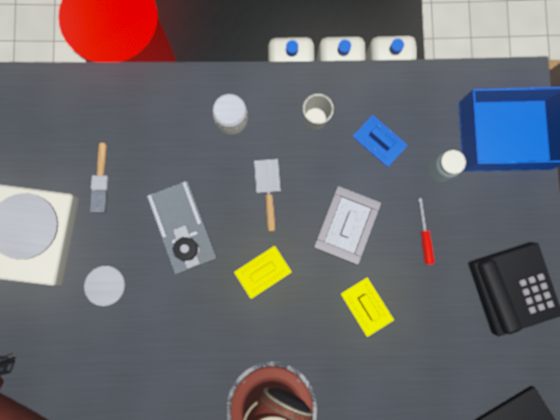

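View pics/scene0.png

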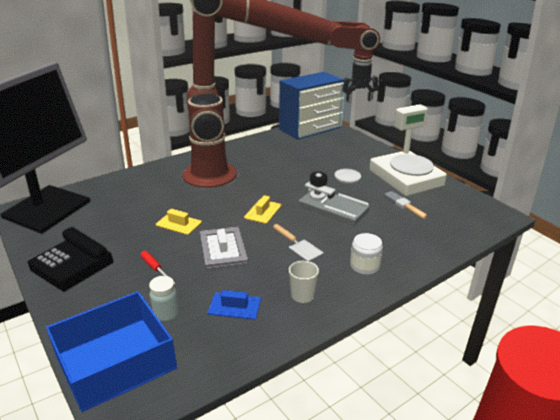

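The top picture shows the nest with the bare panel at about (348,225) and the stand at about (181,226), with its knob at (185,249) towards the robot. Blue and yellow look-alikes lie around them. Next I'll enlarge both.

```bash
cat > h.py <<'E'
import numpy as np,cv2,pickle
from scipy.spatial.transform import Rotation as R
from scipy.optimize import least_squares
def q(w): w=np.array(w);return R.from_quat([w[1],w[2],w[3],w[0]])
def cam(f,s=None):
    "eye, rotation matrix camera->world"
    if "eye" in f: return f["eye"],q(f["rotation"]).as_matrix()
    T=f["tool_from_camera"];Rt=q(s["tool_rot"]).as_matrix()
    return s["tool_pos"]+Rt@T[:3,3],Rt@T[:3,:3]
def K(f): return np.array([[f["fx"],0,f["cx"]],[0,f["fy"],f["cy"]],[0,0,1.]])
def proj(f,P,s=None):
    e,Rm=cam(f,s);p=cv2.projectPoints((np.atleast_2d(P)-e)@Rm,np.zeros(3),np.zeros(3),K(f),f["D"])[0]
    return p.reshape(-1,2)
def onz(f,px,z,s=None):
    e,Rm=cam(f,s);u=cv2.undistortPoints(np.array(px,float).reshape(-1,1,2),K(f),f["D"]).reshape(-1,2)
    d=np.c_[u,np.ones(len(u))]@Rm.T
    return e+d*((np.reshape(z,-1)-e[2])/d[:,2])[:,None]
def frame(p,z=0):
    "p=x,y,yaw -> function local pts -> world"
    c,s_=np.cos(p[2]),np.sin(p[2])
    return lambda L:np.atleast_2d(L)@np.array([[c,s_,0],[-s_,c,0],[0,0,1]])+[p[0],p[1],z]
def fit(f,p0,local,px,s=None):
    g=lambda p:(proj(f,frame(p)(local),s)-px).ravel()
    r=least_squares(g,p0);return r.x,np.abs(r.fun).max()
E
python3 - <<'E'
import pickle,cv2,numpy as np
from h import *
f=pickle.load(open("top.pkl","rb"));im=f["img"][:,:,::-1]
a=[im[180:270,308:388],im[180:280,140:220]]
o=np.zeros((500,800,3),np.uint8)
for i,c in enumerate(a):
    c=cv2.resize(c,None,fx=5,fy=5,interpolation=cv2.INTER_CUBIC);o[:c.shape[0],400*i:400*i+c.shape[1]]=c
cv2.imwrite("pics/crop.png",o)
E
```

```text
(no output)
```

View pics/crop.png

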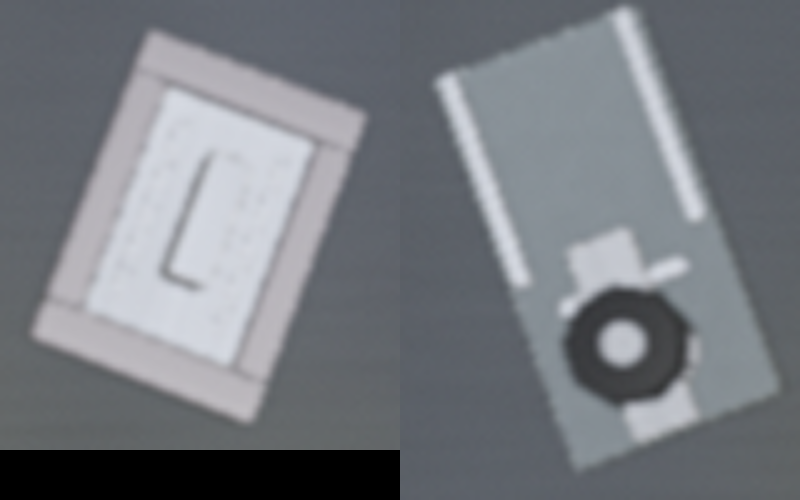

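```bash
python3 - <<'E'
from h import *
f=pickle.load(open("top.pkl","rb"))
A=lambda p:np.array(p)/5+[308,180]
B=lambda p:(np.array(p)-[400,0])/5+[140,180]
n=np.array([[150,28],[367,115],[253,425],[32,336]]);L=np.array([[.09,.063,.026],[.09,-.063,.026],[-.09,-.063,.026],[-.09,.063,.026]])
print("nest",fit(f,[.45,-.2,0],L,A(n)))
pc=np.array([[165,88],[315,145],[236,367],[87,308]]);L=np.array([[.065,.042,.02],[.065,-.042,.02],[-.065,-.042,.02],[-.065,.042,.02]])
print("panel",fit(f,[.45,-.2,0],L,A(pc)))
L=np.array([[-.067,.045,.035],[.053,.045,.035],[-.067,-.045,.035],[.053,-.045,.035],[.11,0,.114]])
r=fit(f,[.5,.2,np.pi],L,B([[612,14],[688,222],[456,70],[528,282],[622,343]]))
print("seat",r,frame(r[0])([.11,0,0]))
s=dict(np.load("s.npz")) if 0 else None
from plant import manip
st=manip.state();M=q(st["tool_rot"]).as_matrix();print(M.round(3),st["tool_pos"])
w=manip.grab_frame("wrist");print(w["tool_from_camera"].round(4),w["fx"])
E
```

```text
nest (array([ 0.4719413 , -0.2157022 , -0.39510732]), np.float64(0.23087668601954192))
panel (array([ 0.47157727, -0.2167813 , -0.379204  ]), np.float64(0.6606476262696788))
seat (array([0.51383347, 0.24800056, 3.48883768]), np.float64(0.37938454673258093)) [[0.41039895 0.21056662 0.        ]]
[[-0.951  0.311 -0.001]
 [ 0.311  0.951 -0.002]
 [ 0.    -0.002 -1.   ]] [0.19386663 0.59357404 0.2301585 ]
[[ 6.000e-04 -9.601e-01 -2.797e-01  6.990e-02]
 [ 1.000e+00  4.000e-04  9.000e-04  3.000e-04]
 [-8.000e-04 -2.797e-01  9.601e-01 -1.426e-01]
 [ 0.000e+00  0.000e+00  0.000e+00  1.000e+00]] 336.43622913548444
```

The nest corners and the stand fit the model to within half a pixel. Next I'll travel over the nest for a close look.

```bash

python3 -m pendant '[[0.5,[-0.717,-0.95,0],0],[0.5,[-0.717,-0.95,0],0],[0.5,[-0.717,-0.95,0],0],[0.5,[-0.717,-0.95,0],0]]'
python3 -m pendant '[[0.5,[-0.717,-0.95,0],0],[0.5,[-0.717,-0.95,0],0],[0.5,[-0.717,-0.95,0],0]]'
python3 -m pendant '[[0.5,[-0.717,-0.95,0],0],[0.5,[-0.717,-0.95,0],0],[0.5,[-0.717,-0.95,0],0]]'
python3 -m pendant '[[0.5,[-0.717,-0.95,0],0],[0.5,[-0.717,-0.95,0],0],[0.5,[-0.717,-0.95,0],0]]'
python3 -m pendant '[[0.5,[-0.717,-0.95,0],0],[0.5,[-0.717,-0.95,0],0],[0.5,[-0.717,-0.95,0],0]]'
python3 -m pendant '[[0.5,[-0.717,-0.95,0],0.025],[0.5,[-0.717,-0.95,0],0.025],[0.5,[-0.717,-0.95,0],0.025],[0.5,[-0.717,-0.95,0],0.025],[0.5,[-0.717,-0.95,0],0.025],[0.5,[-0.717,-0.95,0],0.025]]'
cat > look.py <<'E'
import sys
from h import *
from plant import manip
s=manip.state();f=manip.grab_frame("wrist");pickle.dump((f,s),open(sys.argv[1]+".pkl","wb"))
cv2.imwrite(f"pics/{sys.argv[1]}.png",f["img"][:,:,::-1])
M=q(s["tool_rot"]).as_matrix();print(s["time"],s["tool_pos"].round(4),"yaw",np.arctan2(M[1,0],M[0,0]),s["joint_pos"].round(3),s["contact_force"].round(2))
E
python3 look.py w1
```

```text
time: 0.55
tool_pos: [0.2413, 0.4554, 0.2303]
tool_rot: [0.0, 0.159, 0.987, -0.001]
contact_force: [-0.6, 0.7, 0.3]
gripper_width: 0.5
grasp_force: 0.0
time: 0.85
tool_pos: [0.2869, 0.3226, 0.2311]
tool_rot: [0.0, 0.157, 0.988, -0.0]
contact_force: [1.2, 0.0, 0.8]
gripper_width: 0.503
grasp_force: 0.0
time: 1.15
tool_pos: [0.3336, 0.1873, 0.2314]
tool_rot: [0.0, 0.157, 0.988, 0.0]
contact_force: [0.6, -0.6, -0.8]
gripper_width: 0.501
grasp_force: 0.0
time: 1.45
tool_pos: [0.3802, 0.0519, 0.2316]
tool_rot: [0.001, 0.157, 0.988, 0.0]
contact_force: [1.4, 1.8, 0.3]
gripper_width: 0.499
grasp_force: 0.0
time: 1.75
tool_pos: [0.4267, -0.0836, 0.2314]
tool_rot: [0.0, 0.158, 0.987, 0.0]
contact_force: [1.1, 0.9, 0.4]
gripper_width: 0.502
grasp_force: 0.0
time: 2.35
tool_pos: [0.4724, -0.2154, 0.2311]
tool_rot: [-0.0, 0.195, 0.981, 0.0]
contact_force: [-0.5, 0.0, -0.1]
gripper_width: 0.5
grasp_force: 0.0
2.35 [ 0.4724 -0.2154  0.2311] yaw 2.748245454385636 [-0.572 -0.203  1.856  0.     1.49  -1.749] [-0.49  0.02 -0.09]
```

View pics/w1.png

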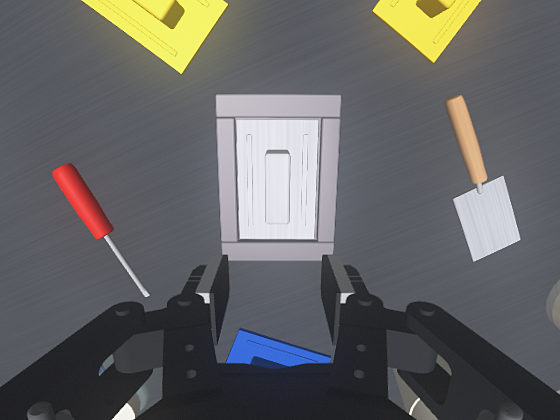

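The wrist view shows the nest from (216,95) to (337,260). Inside it is the bare panel, from about (237,118) to (317,240), with the ridge upright at x≈278. It lines up well with the tool. I'll refine the panel pose from these corners.

```bash
python3 - <<'E'
from h import *
f,s=pickle.load(open("w1.pkl","rb"));g=cv2.cvtColor(f["img"],cv2.COLOR_RGB2GRAY)
sq=np.array([[-1,-1],[-1,1],[1,1],[1,-1]])
for n,px,hx,hy,z in(("nest",[[216,95],[341,95],[337,260],[221,260]],.09,.063,.026),("panel",[[237,118],[319,118],[317,240],[239,240]],.065,.042,.02)):
    c=cv2.cornerSubPix(g,np.float32(px).reshape(-1,1,2),(4,4),(-1,-1),(3,50,.01)).reshape(-1,2);print(c.round(1).tolist())
    L=np.c_[sq*[hx,hy],np.full(4,z)]
    for u in(c,np.array(px,float)): print(n,fit(f,[.47,-.216,-.39],L,u,s))
E
```

```text
[[215.5, 94.5], [340.29998779296875, 94.80000305175781], [337.0, 260.0], [221.0, 260.0]]
nest (array([ 0.47550509, -0.21138999, -0.38694217]), np.float64(2.616727095789429))
nest (array([ 0.47580836, -0.21117662, -0.38856258]), np.float64(2.48352224176773))
[[234.39999389648438, 117.19999694824219], [321.3999938964844, 117.30000305175781], [316.5, 240.39999389648438], [238.60000610351562, 239.5]]
panel (array([ 0.47467616, -0.21185853, -0.39456811]), np.float64(2.4946463072321023))
panel (array([ 0.47526514, -0.21177486, -0.39091653]), np.float64(1.698279443764875))
```

```bash
python3 - <<'E'
from h import *
f,s=pickle.load(open("w1.pkl","rb"))
sq=np.array([[-1,-1],[-1,1],[1,1],[1,-1]])
c=np.array([[215.5,94.5],[340.5,94.8],[337,260],[221,260]])
L=np.c_[sq*[.09,.063],np.full(4,.026)]
x,_=fit(f,[.47,-.216,-.39],L,c,s);print((proj(f,frame(x)(L),s)-c).round(1))
# free full 6dof PnP
ok,rv,tv=cv2.solvePnP(L,c,K(f),f["D"]);Rm=cv2.Rodrigues(rv)[0]
T=f["tool_from_camera"];Rt=T[:3,:3]@Rm;t=T[:3,:3]@tv[:,0]+T[:3,3]
W=q(s["tool_rot"]).as_matrix();print(W@Rt,W@t+s["tool_pos"],cv2.projectPoints(L,rv,tv,K(f),f["D"])[0].reshape(-1,2)-c, f["D"],f["fx"],f["cx"],f["cy"])
print(s["tool_rot"])
E
```

```text
[[-0.9 -0.4]
 [ 1.4 -1.4]
 [-2.6  0.7]
 [ 2.   1.4]]
[[ 0.92425601  0.37731984 -0.05814271]
 [-0.37709525  0.92604959  0.01520967]
 [ 0.05958194  0.00786771  0.99819241]] [ 0.47644792 -0.211533   -0.00408425] [[ 0.78596238 -0.33599251]
 [-0.31557939 -1.34975337]
 [-2.34266928  0.75522431]
 [ 1.83678488  1.07734031]] [-0.08375468  0.          0.          0.          0.        ] 336.43622913548444 274.62125143345884 210.1122138366951
[-2.27652834e-04  1.95408197e-01  9.80721928e-01  2.90970470e-04]
```

```bash
python3 - <<'E'
from h import *
f,s=pickle.load(open("w1.pkl","rb"));g=cv2.GaussianBlur(cv2.cvtColor(f["img"],cv2.COLOR_RGB2GRAY),(3,3),0)
for th in(115,130):
    m=np.uint8(g>th);m[:80]=0;m[264:]=0;m[:,:200]=0;m[:,360:]=0
    k=max(cv2.findContours(m,0,1)[0],key=cv2.contourArea);print(th,cv2.contourArea(k),cv2.minAreaRect(k),cv2.approxPolyDP(cv2.convexHull(k),4,True).reshape(-1,2).tolist())
for r in(105,150,200,230,252): print(r,g[r,208:246].tolist(),g[r,310:350].tolist())
print("col",g[85:125,250].tolist(),g[232:268,250].tolist())
print("ridge",[ (r,g[r,256:300].tolist()) for r in(165,200)],g[140:235,278].tolist())
E
```

```text
115 19540.5 ((278.0, 177.0), (166.0, 126.0), 90.0) [[340, 95], [332, 254], [321, 260], [229, 260], [221, 248], [215, 95]]
130 12601.0 ((278.0, 166.5), (145.0, 124.0), 90.0) [[340, 95], [316, 238], [239, 238], [216, 95]]
105 [102, 103, 103, 103, 103, 101, 99, 120, 165, 195, 197, 195, 195, 195, 194, 194, 194, 194, 194, 194, 194, 194, 194, 193, 194, 194, 194, 193, 193, 193, 193, 193, 193, 193, 193, 192, 192, 192] [182, 182, 182, 182, 181, 181, 180, 180, 180, 180, 180, 180, 179, 179, 179, 178, 178, 178, 178, 177, 177, 177, 177, 176, 176, 176, 176, 176, 177, 168, 140, 110, 99, 99, 99, 99, 98, 97, 97, 96]
150 [101, 101, 102, 102, 103, 103, 103, 100, 107, 141, 179, 193, 192, 191, 191, 191, 191, 191, 190, 190, 190, 190, 190, 191, 190, 177, 141, 115, 150, 209, 231, 230, 230, 231, 230, 227, 226, 227] [225, 226, 227, 227, 229, 232, 218, 187, 172, 147, 119, 138, 172, 185, 185, 184, 183, 182, 181, 180, 179, 178, 177, 176, 175, 174, 175, 165, 132, 101, 98, 102, 102, 102, 102, 102, 101, 101, 101, 101]
200 [100, 101, 101, 102, 101, 102, 102, 103, 103, 101, 107, 136, 168, 181, 182, 181, 181, 181, 181
[... 1662 characters left out ...]
, [232, 230, 228, 229, 231, 231, 231, 233, 221, 205, 215, 229, 228, 227, 228, 229, 229, 230, 230, 230, 230, 229, 230, 231, 231, 231, 230, 231, 232, 233, 232, 224, 201, 189, 214, 232, 230, 230, 228, 227, 226, 225, 227, 232])] [230, 230, 231, 231, 230, 230, 231, 232, 226, 191, 143, 126, 135, 167, 210, 228, 229, 230, 230, 230, 230, 230, 230, 230, 230, 230, 230, 230, 230, 230, 230, 230, 230, 230, 231, 230, 230, 230, 230, 230, 230, 230, 230, 230, 230, 230, 230, 230, 230, 230, 230, 230, 230, 230, 230, 230, 229, 229, 229, 230, 230, 229, 229, 229, 229, 229, 229, 229, 229, 228, 228, 229, 228, 228, 228, 228, 228, 228, 228, 228, 228, 227, 222, 216, 220, 227, 229, 229, 229, 228, 228, 228, 228, 228, 228]
```

```bash
python3 - <<'E'
from h import *
f,s=pickle.load(open("w1.pkl","rb"))
sq=np.array([[-1,-1],[-1,1],[1,1],[1,-1]])
L=np.c_[sq*[.09,.063],np.full(4,.026)];c=np.array([[215,94.2],[340.9,94.2],[332.3,260.2],[222.2,260.2]])
x,e=fit(f,[.47,-.216,-.39],L,c,s);print("wrist",x,e,(proj(f,frame(x)(L),s)-c).round(1).tolist())
W=q(s["tool_rot"]).as_matrix()
for nm,p in(("wrist",x),("top",[.4719,-.2157,-.395])):
    print(nm,(W.T@(np.r_[p[:2],0.025]-s["tool_pos"])/.12).round(3), "ridge/panel proj", proj(f,frame(p)([[0,0,.06]]),s))
print("ridge ends at z60:",onz(f,[[265,200],[289.3,200],[277,150.5],[277,223.5]],.06,s))
E
```

```text
wrist [ 0.47504317 -0.21218439 -0.39396816] 0.8114061090300879 [[-0.7, -0.7], [0.6, -0.4], [0.7, 0.8], [-0.6, 0.8]]
wrist [-0.011  0.033  1.717] ridge/panel proj [[277.99622804 189.79969901]]
top [ 0.002 -0.004  1.717] ridge/panel proj [[273.33226213 188.20486278]]
ridge ends at z60: [[ 0.47955003 -0.22756579  0.06      ]
 [ 0.48851195 -0.2059513   0.06      ]
 [ 0.44020714 -0.19885636  0.06      ]
 [ 0.50601786 -0.22597382  0.06      ]]
```

```bash

python3 -m pendant '[[0.5,[-0.008,0.027,0.3],0],[0.5,[-0.008,0.027,0.6],0],[0.5,[-0.008,0.027,0.85],0],[0.5,[-0.008,0.027,0.85],0]]' | tr '\n' ' '
python3 -m pendant '[[0.5,[0,0,0.3],0],[0.5,[0,0,0.6],0],[0.5,[0,0,0.75],0],[0.5,[0,0,0.84],0],[0.5,[0,0,0.84],0]]' | tr '\n' ' '
python3 -m pendant '[[0.3,[0,0,0],0],[0.28,[0,0,0],0],[0.26,[0,0,0],0],[0.2,[0,0,0],0],[0.1,[0,0,0],0],[0,[0,0,0],0],[0,[0,0,0],0]]' | tr '\n' ' '
python3 look.py w2
```

```text
time: 2.8 tool_pos: [0.4715, -0.2106, 0.1245] tool_rot: [-0.004, 0.195, 0.981, 0.002] contact_force: [-0.1, -0.1, -0.5] gripper_width: 0.5 grasp_force: 0.0 time: 3.3 tool_pos: [0.4746, -0.2133, 0.0287] tool_rot: [-0.0, 0.195, 0.981, 0.0] contact_force: [-0.4, -0.0, -0.3] gripper_width: 0.501 grasp_force: 0.0 time: 4.0 tool_pos: [0.4761, -0.2144, 0.0309] tool_rot: [0.002, 0.196, 0.981, -0.0] contact_force: [-0.4, 2.8, 6.8] gripper_width: 0.275 grasp_force: 59.0 4.0 [ 0.4761 -0.2144  0.0309] yaw 2.747196390010818 [-5.660e-01  2.300e-02  2.002e+00  1.000e-03  1.113e+00 -1.743e+00] [-0.37  2.81  6.84]
```

View pics/w2.png

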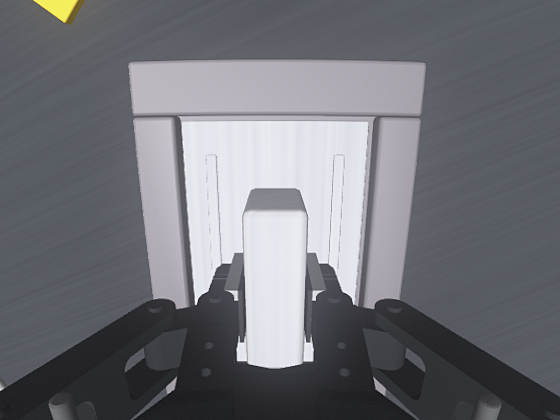

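The ridge is held between the pads and the panel still lies square in its nest. I'll lift it, turn it, and carry it over to the open end of the stand.

```bash

python3 -m pendant '[[0,[0,0,-0.15],0],[0,[0,0,-0.4],0],[0,[0,0,-0.7],0],[0,[0,0,-0.9],0],[0,[0,0,-0.9],0]]' | tr '\n' ' '
python3 look.py w3
python3 -m pendant '[[0,[0,0,-0.2],-0.04],[0,[0,0,-0.4],-0.08],[0,[0,0,-0.6],-0.12],[0,[0,0,-0.8],-0.16],[0,[0,0,-0.8],-0.2],[0,[0,0,-0.8],-0.236],[0,[0,0,-0.8],-0.236]]' | tr '\n' ' '
python3 -m pendant '[[0,[-0.17,0.22,0],0],[0,[-0.34,0.44,0],0],[0,[-0.52,0.66,0],0],[0,[-0.69,0.88,0],0]]' | tr '\n' ' '
python3 -m pendant '[[0,[-0.17,0.22,0],0],[0,[-0.34,0.44,0],0],[0,[-0.52,0.66,0],0],[0,[-0.69,0.88,0],0]]' | tr '\n' ' '
python3 -m pendant '[[0,[-0.17,0.22,0],0],[0,[-0.34,0.44,0],0],[0,[-0.52,0.66,0],0],[0,[-0.69,0.88,0],0]]' | tr '\n' ' '
python3 -m pendant '[[0,[-0.17,0.22,0],0],[0,[-0.34,0.44,0],0],[0,[-0.52,0.66,0],0],[0,[-0.69,0.88,0],0],[0,[-0.69,0.88,0],0]]' | tr '\n' ' '
python3 look.py w4
```

```text
time: 4.55 tool_pos: [0.4768, -0.2154, 0.141] tool_rot: [0.004, 0.196, 0.981, -0.002] contact_force: [0.3, -0.2, -3.2] gripper_width: 0.27 grasp_force: 60.2 4.55 [ 0.4768 -0.2154  0.141 ] yaw 2.7472578147095343 [-0.566 -0.125  1.94  -0.     1.317 -1.743] [ 0.34 -0.23 -3.23]
time: 5.3 tool_pos: [0.4734, -0.2132, 0.2295] tool_rot: [-0.002, -0.173, 0.985, 0.001] contact_force: [0.3, 0.2, -4.3] gripper_width: 0.271 grasp_force: 60.0 time: 5.7 tool_pos: [0.5158, -0.0849, 0.2301] tool_rot: [-0.002, -0.171, 0.985, 0.001] contact_force: [1.1, -0.1, -3.6] gripper_width: 0.27 grasp_force: 60.1 time: 6.1 tool_pos: [0.5577, 0.0426, 0.2299] tool_rot: [-0.002, -0.171, 0.985, 0.0] contact_force: [0.4, -0.3, -3.2] gripper_width: 0.268 grasp_force: 60.1 time: 6.5 tool_pos: [0.5997, 0.1698, 0.2297] tool_rot: [-0.002, -0.171, 0.985, -0.0] contact_force: [0.7, 0.3, -2.3] gripper_width: 0.269 grasp_force: 60.1 time: 7.0 tool_pos: [0.6416, 0.2994, 0.2289] tool_rot: [-0.002, -0.173, 0.985, 0.0] contact_force: [0.3, 0.9, -4.3] gripper_width: 0.275 grasp_force: 60.2 7.0 [0.6416 0.2994 0.2289] yaw -2.793482734274681 [ 3.310e-01  2.480e-01  1.401e+00  1.000e-03  1.496e+00 -1.588e+00] [ 0.26  0.94 -4.3 ]
```

View pics/w4.png

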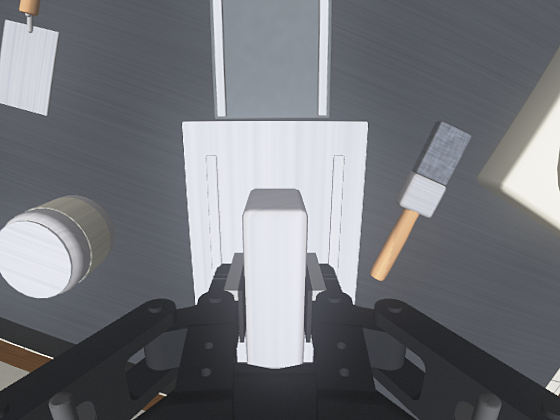

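The panel is level in the hand, with its front edge at row 122 from x=182 to 368. The rails lie straight ahead, with inner edges at about x=225 and 320 and starts at about row 117. Next I'll measure the alignment.

```bash
python3 - <<'E'
from h import *
f,s=pickle.load(open("w4.pkl","rb"));g=cv2.GaussianBlur(cv2.cvtColor(f["img"],cv2.COLOR_RGB2GRAY),(3,3),0).astype(int)
for r in(10,60,100): print(r,g[r,206:236].tolist(),g[r,308:338].tolist())
print(g[105:128,222].tolist(),g[105:128,324].tolist())
for r in(135,200): print(r,g[r,176:200].tolist(),g[r,355:375].tolist())
W=q(s["tool_rot"]).as_matrix()
tool=lambda px,z:((onz(f,px,z,s)-s["tool_pos"])@W*1000).round(1)
print("panel front edge, tool mm",tool([[182,122],[368,122],[275,122]],s["tool_pos"][2]-.011))
E
```

```text
10 [98, 97, 96, 105, 123, 136, 157, 199, 227, 230, 229, 228, 228, 231, 221, 171, 120, 123, 141, 142, 141, 141, 141, 141, 141, 141, 141, 141, 141, 141] [143, 144, 144, 144, 143, 143, 143, 143, 143, 139, 132, 152, 200, 229, 231, 228, 227, 228, 230, 217, 179, 148, 135, 117, 99, 96, 99, 99, 99, 99]
60 [96, 96, 96, 95, 96, 107, 125, 138, 160, 200, 225, 227, 225, 224, 225, 228, 211, 160, 125, 132, 142, 143, 143, 143, 143, 143, 143, 142, 142, 143] [143, 143, 143, 143, 143, 143, 143, 144, 143, 131, 137, 184, 222, 228, 226, 224, 224, 227, 219, 185, 151, 137, 121, 103, 99, 101, 101, 100, 100, 99]
100 [102, 101, 101, 102, 102, 101, 100, 111, 132, 146, 168, 207, 228, 227, 224, 223, 225, 223, 193, 145, 131, 144, 150, 149, 149, 148, 148, 147, 147, 147] [149, 149, 150, 149, 149, 148, 148, 147, 141, 138, 167, 212, 229, 227, 224, 224, 225, 220, 192, 157, 139, 125, 110, 104, 105, 105, 105, 105, 104, 104]
[225, 225, 224, 225, 225, 225, 225, 225, 225, 227, 217, 183, 148, 130, 109, 124, 190, 230, 232, 231, 230, 230, 230] [225, 225, 225, 225, 225, 225, 225, 226, 228, 218, 183, 148, 130, 115, 102, 125, 186, 225, 227, 226, 226, 226, 226]
135 [102, 103, 103, 104, 103, 99, 129, 198, 231, 228, 227, 227, 228, 229, 231, 232, 232, 231, 231, 230, 228, 228, 227, 227] [225, 225, 225, 226, 227, 228, 228, 227, 227, 227, 228, 204, 146, 107, 101, 102, 102, 101, 102, 102]
200 [102, 102, 102, 103, 103, 104, 104, 105, 106, 105, 124, 175, 220, 230, 228, 228, 228, 229, 230, 231, 231, 231, 229, 227] [228, 229, 229, 229, 228, 229, 221, 184, 132, 109, 108, 109, 109, 109, 109, 109, 109, 109, 109, 109]
panel front edge, tool mm [[ 66.  -41.8  11.2]
 [ 66.1  41.5  11.3]
 [ 65.8  -0.2  11.2]]
```

```bash
python3 - <<'E'
from h import *
f,s=pickle.load(open("w4.pkl","rb"))
W=q(s["tool_rot"]).as_matrix()
w=onz(f,[[221.2,10],[223,60],[224.6,100],[319.6,10],[318.7,60],[318.2,100],[222,116.5],[324,115.5]],.035,s)
t=(w-s["tool_pos"])@W*1000;print(t.round(1))
for a,b in((0,3),(1,4),(2,5)):print("mid y",(t[a]+t[b])[:2]/2,"width",t[b,1]-t[a,1])
y=np.array([(t[i]+t[i+3])/2 for i in range(3)]);m=np.polyfit(y[:,0],y[:,1],1);xs=t[6:,0].mean()
print("slope rad",m[0],"rail start tool x",xs,"-> seat tool x",xs+67,"y",np.polyval(m,xs+67))
st=s["tool_pos"]+W@np.array([xs+67,np.polyval(m,xs+67),0])/1000;print("seat world",st)
E
```

```text
[[162.4 -49.3 194.4]
 [118.4 -48.8 194.2]
 [ 81.9 -48.4 194.1]
 [162.4  40.8 194.5]
 [118.4  41.1 194.4]
 [ 81.9  41.6 194.2]
 [ 66.4 -51.4 194.1]
 [ 67.4  47.7 194.2]]
mid y [162.39585262  -4.22661588] width 90.104079107008
mid y [118.39080267  -3.87372   ] width 89.8593338136883
mid y [81.88517517 -3.40580331] width 89.99209806076126
slope rad -0.010121445576653811 rail start tool x 66.8870264274213 -> seat tool x 133.8870264274213 y -3.966922254028537
seat world [0.51710724 0.24997189 0.22936917]
```

```bash

cat > err.py <<'E'
from h import *
from plant import manip
s=manip.state();W=q(s["tool_rot"]).as_matrix();S=np.array([.51711,.24997,.025]);yw=-2.7935+.0101
L=frame([0,0,-yw])(s["tool_pos"]+W@[.001,0,.017]-S)[0]*1000
print("panel in seat mm",L.round(1),"yaw err",np.arctan2(W[1,0],W[0,0])-yw,"F",s["contact_force"].round(1),"T",s["ft_torque"].round(2),"t",s["time"],"w",round(s["gripper_width"],3))
E
python3 -m pendant '[[0,[0.25,-0.03,0],-0.003],[0,[0.5,-0.03,0],-0.003],[0,[0.75,-0.03,0],-0.003],[0,[0.9,-0.03,0],-0.003],[0,[0.9,-0.03,0],-0.003],[0,[0.9,-0.03,0],-0.003]]' | tr '\n' ' '
python3 -m pendant '[[0,[0,0,0.2],0],[0,[0,0,0.4],0],[0,[0,0,0.55],0],[0,[0,0,0.64],0]]' | tr '\n' ' '
python3 -m pendant '[[0,[0,0,0.2],0],[0,[0,0,0.4],0],[0,[0,0,0.55],0],[0,[0,0,0.64],0],[0,[0,0,0.64],0],[0,[0,0,0.64],0]]' | tr '\n' ' '
python3 err.py; python3 look.py w5
```

```text
time: 7.65 tool_pos: [0.5416, 0.2551, 0.2316] tool_rot: [-0.0, -0.176, 0.984, -0.0] contact_force: [-0.2, -0.0, -3.6] gripper_width: 0.27 grasp_force: 60.3 time: 8.05 tool_pos: [0.5415, 0.2554, 0.1529] tool_rot: [-0.002, -0.177, 0.984, -0.0] contact_force: [-0.1, -0.4, -3.5] gripper_width: 0.27 grasp_force: 60.4 time: 8.65 tool_pos: [0.5427, 0.2561, 0.0797] tool_rot: [0.001, -0.177, 0.984, 0.0] contact_force: [0.6, 0.3, -2.6] gripper_width: 0.27 grasp_force: 60.3 panel in seat mm [-25.2   3.2  37.7] yaw err -0.0019435132863603322 F [ 0.6  0.3 -2.6] T [ 0.02 -0.02  0.  ] t 8.65 w 0.27
8.65 [0.5427 0.2561 0.0797] yaw -2.78534351328636 [ 0.317  0.133  1.793 -0.     1.215 -1.61 ] [ 0.61  0.26 -2.6 ]
```

View pics/w5.png

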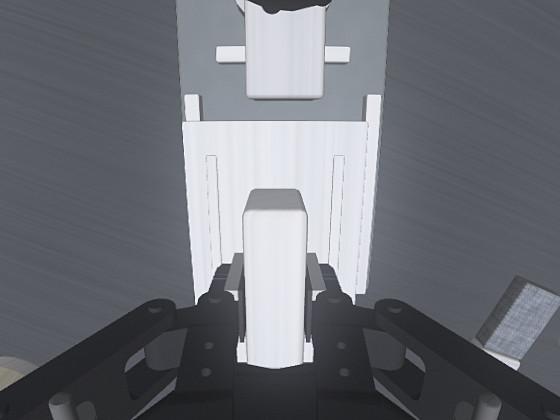

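The right rail now shows more than the left: their inner ends are at about (201,110) and (366,110), against a panel centre of 275. So the panel sits a few millimetres too far left. I'll measure this precisely.

```bash
python3 - <<'E'
from h import *
f,s=pickle.load(open("w5.pkl","rb"));g=cv2.GaussianBlur(cv2.cvtColor(f["img"],cv2.COLOR_RGB2GRAY),(3,3),0).astype(int)
for r in(102,115): print(r,g[r,180:210].tolist(),g[r,358:386].tolist())
print(g[85:105,192].tolist(),g[85:105,374].tolist(),g[40:70,225].tolist())
W=q(s["tool_rot"]).as_matrix()
def e(r,a,b,sg):
    d=np.diff(g[r,a:b])*sg;d=np.clip(d,0,None)**2;return a+.5+(d*np.arange(b-a-1)).sum()/d.sum()
for r in(100,105,110,115):
    l,rr=e(r,196,206,-1),e(r,360,371,1);t=(onz(f,[[l,r],[rr,r]],.035,s)-s["tool_pos"])@W*1000;print(r,l,rr,t[:,:2].round(1).tolist(),t[:,1].mean())
print(((onz(f,[[192,95],[374,95],[225,45],[225,62]],[.035,.035,.035,.035],s)-s["tool_pos"])@W*1000).round(1))
E
```

```text
102 [101, 114, 131, 144, 172, 211, 230, 232, 231, 230, 230, 230, 230, 230, 230, 231, 232, 230, 197, 135, 100, 104, 124, 143, 148, 147, 147, 148, 148, 148] [149, 149, 149, 147, 135, 118, 112, 121, 161, 210, 231, 231, 231, 231, 231, 230, 230, 230, 230, 230, 232, 228, 201, 160, 132, 114, 103, 101]
115 [100, 102, 119, 134, 148, 181, 218, 232, 232, 231, 230, 230, 230, 230, 230, 230, 232, 232, 224, 179, 117, 98, 113, 133, 147, 149, 148, 148, 147, 147] [149, 150, 152, 142, 122, 115, 117, 144, 201, 231, 232, 232, 231, 231, 231, 230, 230, 230, 230, 232, 229, 205, 164, 134, 116, 105, 104, 105]
[144, 144, 144, 144, 144, 143, 143, 140, 149, 187, 222, 231, 231, 230, 230, 230, 230, 230, 230, 230] [145, 145, 146, 146, 146, 146, 145, 142, 146, 179, 220, 233, 231, 230, 230, 230, 230, 230, 230, 230] [144, 145, 145, 145, 141, 153, 194, 226, 232, 231, 231, 231, 231, 231, 231, 231, 230, 228, 228, 228, 220, 187, 136, 107, 119, 139, 146, 146, 146, 146]
100 198.45829787234044 366.295655125594 [[76.7, -41.1], [76.9, 48.9]] 3.8668472914097833
105 198.55366698142902 366.1426236652866 [[74.1, -41.2], [74.2, 49.0]] 3.8662183410018613
110 198.78288319887758 365.89181426519866 [[71.5, -41.2], [71.6, 49.0]] 3.875412707004191
115 199.2152843978392 365.53379070243705 [[68.8, -41.1], [69.0, 48.9]] 3.910849573805372
[[ 79.3 -44.5  44.6]
 [ 79.5  52.9  44.6]
 [104.2 -26.   44.5]
 [ 95.8 -26.3  44.5]]
```

```bash

python3 -m pendant '[[0,[0,0.017,0],0],[0,[0,0.033,0],0],[0,[0,0.033,0],0],[0,[0,0.033,0.08],0],[0,[0,0.033,0.16],0],[0,[0,0.033,0.22],0],[0,[0,0.033,0.27],0],[0,[0,0.033,0.27],0],[0,[0,0.033,0.27],0]]' | tr '\n' ' '
python3 err.py; python3 look.py w6; python3 - <<'E'
from h import *
f,s=pickle.load(open("w6.pkl","rb"));g=cv2.GaussianBlur(cv2.cvtColor(f["img"],cv2.COLOR_RGB2GRAY),(3,3),0).astype(int)
for r in(70,90,105,115): print(r,g[r,165:200].tolist(),g[r,350:385].tolist())
E
```

```text
time: 9.6 tool_pos: [0.5405, 0.2596, 0.0462] tool_rot: [-0.0, -0.177, 0.984, -0.0] contact_force: [0.0, -0.2, -3.7] gripper_width: 0.266 grasp_force: 60.3 panel in seat mm [-24.2  -0.8   4.2] yaw err -0.0017418588418025571 F [ 0.  -0.2 -3.7] T [-0.02 -0.1   0.01] t 9.6 w 0.266
9.6 [0.5405 0.2596 0.0462] yaw -2.7851418588418024 [ 0.324  0.176  1.807 -0.     1.159 -1.604] [ 0.02 -0.19 -3.65]
70 [143, 143, 143, 142, 143, 143, 143, 143, 143, 143, 142, 142, 142, 142, 143, 143, 143, 143, 143, 143, 143, 143, 143, 143, 144, 144, 144, 144, 144, 145, 145, 145, 145, 144, 144] [147, 147, 146, 146, 146, 146, 146, 146, 146, 146, 145, 145, 145, 145, 145, 145, 145, 145, 145, 145, 145, 145, 144, 144, 144, 144, 144, 144, 144, 144, 143, 143, 143, 143, 143]
90 [142, 142, 142, 142, 142, 142, 142, 142, 143, 143, 143, 144, 144, 144, 144, 145, 145, 145, 145, 145, 146, 146, 146, 146, 147, 147, 147, 147, 147, 147, 148, 147, 147, 147, 147] [147, 147, 147, 147, 146, 146, 146, 146, 145, 145, 145, 145, 145, 145, 145, 146, 146, 146, 146, 145, 146, 146, 145, 145, 145, 145, 145, 144, 144, 144, 143, 143, 144, 144, 143]
105 [230, 230, 229, 230, 230, 231, 231, 225, 194, 140, 105, 101, 102, 107, 124, 143, 148, 146, 146, 146, 146, 147, 147, 146, 147, 147, 148, 148, 148, 148, 148, 149, 148, 148, 148] [147, 147, 148, 148, 148, 147, 147, 148, 148, 148, 148, 147, 147, 148, 149, 148, 148, 148, 148, 149, 147, 133, 117, 113, 115, 119, 149, 197, 226, 231, 231, 230, 230, 230, 230]
115 [230, 230, 230, 230, 230, 231, 232, 231, 218, 177, 125, 103, 104, 105, 114, 132, 146, 148, 147, 148, 147, 147, 147, 147, 147, 147, 147, 147, 148, 148, 148, 148, 148, 148, 149] [149, 149, 149, 149, 149, 149, 149, 149, 148, 149, 149, 148, 148, 148, 148, 148, 148, 148, 149, 149, 140, 123, 115, 116, 117, 134, 179, 219, 231, 231, 231, 231, 231, 230, 230]
```

View pics/w6.png

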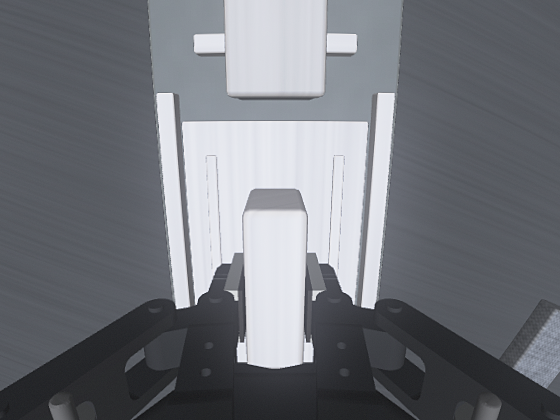

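Panel and rail gap are both centred at x=275 in the picture, and the foot and strap are ahead and above. I'll slide the panel in, then lower it.

```bash

python3 -m pendant '[[0,[0.05,0,0],0],[0,[0.1,0,0],0],[0,[0.15,0,0],0],[0,[0.19,0,0],0],[0,[0.212,0,0],0],[0,[0.212,0,0],0],[0,[0.212,0,0.02],0],[0,[0.212,0,0.036],0],[0,[0.212,0,0.036],0]]' | tr '\n' ' '
python3 err.py
```

```text
time: 10.55 tool_pos: [0.5169, 0.2508, 0.0421] tool_rot: [-0.0, -0.177, 0.984, 0.0] contact_force: [-0.1, 0.8, -2.8] gripper_width: 0.272 grasp_force: 60.5 panel in seat mm [ 0.9 -0.9  0.1] yaw err -0.0017677686676993432 F [-0.1  0.8 -2.8] T [-0.07 -0.02  0.02] t 10.55 w 0.272
```

```bash

python3 -m pendant '[[0,[0,0,0.006],0],[0,[0,0,0.01],0],[0,[0,0,0.01],0]]' | tr '\n' ' '; python3 err.py
```

```text
time: 10.85 tool_pos: [0.517, 0.2509, 0.0419] tool_rot: [0.0, -0.177, 0.984, -0.0] contact_force: [-3.7, -2.0, 5.3] gripper_width: 0.267 grasp_force: 61.4 panel in seat mm [ 0.8 -0.9 -0.1] yaw err -0.001666656677046685 F [-3.7 -2.   5.3] T [-0.22  0.67  0.03] t 10.85 w 0.267
```

```bash

python3 -m pendant '[[0.3,[0,0,0],0],[0.4,[0,0,0],0],[0.5,[0,0,0],0],[0.5,[0,0,0],0],[0.5,[0,0,-0.15],0],[0.5,[0,0,-0.4],0],[0.5,[0,0,-0.8],0],[0.5,[0,0,-0.8],0]]' | tr '\n' ' '
python3 -m pendant '[[1,[0,0,-0.3],0],[1,[0,0,-0.6],0],[1,[0,0,-0.8],0],[1,[0,0,-0.8],0],[1,[0,0,-0.8],0]]' | tr '\n' ' '
python3 err.py; python3 look.py w7
```

```text
time: 11.65 tool_pos: [0.5213, 0.2524, 0.1451] tool_rot: [0.007, -0.177, 0.984, 0.001] contact_force: [1.5, 0.4, 0.4] gripper_width: 0.499 grasp_force: 0.0 time: 12.15 tool_pos: [0.5168, 0.2508, 0.2329] tool_rot: [0.0, -0.177, 0.984, 0.0] contact_force: [-1.0, 0.6, -0.6] gripper_width: 0.999 grasp_force: 0.0 panel in seat mm [  1.   -0.9 190.9] yaw err -0.0017043696269127828 F [-1.   0.6 -0.6] T [ 0.03  0.07 -0.02] t 12.15 w 0.999
12.15 [0.5168 0.2508 0.2329] yaw -2.7851043696269127 [ 0.322 -0.068  1.731 -0.     1.479 -1.605] [-1.01  0.57 -0.64]
```

View pics/w7.png

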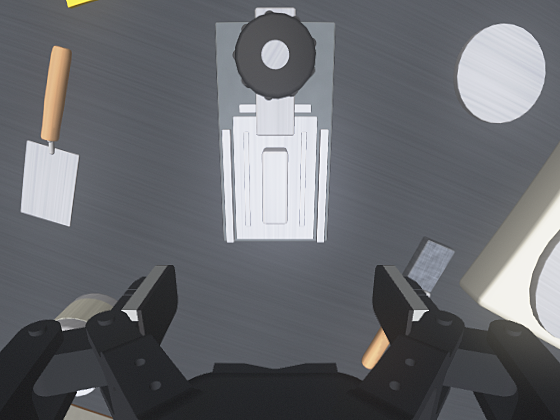

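The panel lies flat between the rails with its edge near the stop at about row 112. The knob is centred at about (275,54). Next I'll compute the knob position and the panel's x.

```bash
python3 - <<'E'
from h import *
f,s=pickle.load(open("w7.pkl","rb"));g=cv2.GaussianBlur(cv2.cvtColor(f["img"],cv2.COLOR_RGB2GRAY),(3,3),0).astype(int)
W=q(s["tool_rot"]).as_matrix();tool=lambda px,z:((onz(f,px,z,s)-s["tool_pos"])@W*1000).round(1)
print(g[230:250,250].tolist(),g[230:250,230].tolist(),g[98:122,248].tolist())
m=np.uint8(g<75);m[110:]=0;m[:,:200]=0;m[:,350:]=0
k=max(cv2.findContours(m,0,1)[0],key=cv2.contourArea);e=cv2.fitEllipse(cv2.convexHull(k));print(e)
m=np.uint8(g>150)[30:80,250:300];k=max(cv2.findContours(m,0,1)[0],key=cv2.contourArea);c=np.array(cv2.minEnclosingCircle(k)[0])+[250,30]
print(c,tool([c,e[0]],[.114,.108]))
print("panel rear",tool([[250,239.5]],.031),"rail start",tool([[230,241.5]],.035),"stop face",tool([[248,112]],.035))
E
```

```text
[230, 230, 230, 230, 230, 230, 232, 231, 210, 171, 139, 118, 108, 107, 108, 107, 106, 105, 106, 106] [227, 227, 227, 227, 227, 226, 226, 226, 226, 228, 229, 215, 167, 115, 99, 103, 104, 104, 103, 102] [146, 146, 146, 146, 142, 150, 188, 225, 235, 233, 232, 232, 233, 223, 189, 154, 143, 152, 184, 219, 232, 232, 231, 231]
((275.0769348144531, 54.47007751464844), (80.59152221679688, 85.25704956054688), 3.0846331119537354)
[274.65384674  54.03846169] [[111.5  -0.3 118.8]
 [112.1  -0.  124.8]]
panel rear [[-64.2 -27.2 201.9]] rail start [[-65.  -48.7 197.9]] stop face [[ 70.5 -26.4 197.8]]
```

```bash

python3 -m pendant '[[1,[0.3,-0.002,0],0],[1,[0.6,-0.002,0],0],[1,[0.85,-0.002,0],0],[1,[0.929,-0.002,0],0],[1,[0.929,-0.002,0],0],[1,[0.929,-0.002,0],0]]' | tr '\n' ' '
python3 -m pendant '[[1,[0,0,0.2],0],[1,[0,0,0.4],0],[1,[0,0,0.6],0],[1,[0,0,0.633],0]]' | tr '\n' ' '
python3 -m pendant '[[1,[0,0,0.2],0],[1,[0,0,0.4],0],[1,[0,0,0.55],0],[1,[0,0,0.633],0],[1,[0,0,0.633],0],[1,[0,0,0.633],0]]' | tr '\n' ' '
python3 err.py
python3 -m pendant '[[0.8,[0,0,0],0],[0.75,[0,0,0],0],[0.7,[0,0,0],0],[0.6,[0,0,0],0],[0.4,[0,0,0],0],[0,[0,0,0],0],[0,[0,0,0],0]]' | tr '\n' ' '
python3 err.py
```

```text
time: 12.8 tool_pos: [0.4128, 0.2118, 0.2324] tool_rot: [-0.0, -0.177, 0.984, -0.0] contact_force: [0.9, 0.2, -0.3] gripper_width: 0.998 grasp_force: 0.0 time: 13.2 tool_pos: [0.4111, 0.2112, 0.1533] tool_rot: [-0.003, -0.177, 0.984, -0.0] contact_force: [-0.3, 0.4, 0.6] gripper_width: 0.998 grasp_force: 0.0 time: 13.8 tool_pos: [0.4133, 0.212, 0.0821] tool_rot: [0.001, -0.177, 0.984, 0.0] contact_force: [0.5, -0.9, 0.8] gripper_width: 1.002 grasp_force: 0.0 panel in seat mm [111.5  -0.8  40.1] yaw err -0.0016851782236795287 F [ 0.5 -0.9  0.8] T [-0.04 -0.03 -0.03] t 13.8 w 1.002
time: 14.5 tool_pos: [0.4129, 0.2122, 0.0817] tool_rot: [0.001, -0.177, 0.984, 0.001] contact_force: [0.9, 3.9, 3.4] gripper_width: 0.69 grasp_force: 63.6 panel in seat mm [111.8  -1.1  39.7] yaw err -0.0017831474288394489 F [0.9 3.9 3.4] T [ 0.71 -0.05 -0.  ] t 14.5 w 0.69
```

```bash

python3 -m pendant '[[0,[0,0,0.015],0],[0,[0,0,0.03],0],[0,[0,0,0.035],0],[0,[0,0,0.035],0]]' | tr '\n' ' '
python3 err.py
```

```text
time: 14.9 tool_pos: [0.4131, 0.2122, 0.0788] tool_rot: [0.0, -0.177, 0.984, 0.0] contact_force: [-3.8, 2.4, 12.8] gripper_width: 0.688 grasp_force: 64.9 panel in seat mm [111.7  -1.1  36.8] yaw err -0.0017198614421611857 F [-3.8  2.4 12.8] T [ 0.54  0.69 -0.03] t 14.9 w 0.688
```

```bash

python3 -m pendant '[[0,[0,0,0.006],0.04],[0,[0,0,0.006],0.08],[0,[0,0,0.006],0.08]]' | tr '\n' ' ';echo
python3 -m pendant '[[0,[0,0,0],0.04],[0,[0,0,0],0.08],[0,[0,0,0],0.08]]' | tr '\n' ' ';echo
python3 -m pendant '[[0,[0,0,0],0.04],[0,[0,0,0],0.08],[0,[0,0,0],0.08]]' | tr '\n' ' ';echo
python3 err.py
```

```text
time: 15.2 tool_pos: [0.4132, 0.2119, 0.0784] tool_rot: [0.0, -0.052, 0.999, 0.0] contact_force: [-6.5, -0.2, 16.2] gripper_width: 0.688 grasp_force: 65.6 
time: 15.5 tool_pos: [0.4131, 0.2116, 0.0782] tool_rot: [0.0, 0.074, 0.997, -0.0] contact_force: [-7.4, -0.6, 16.8] gripper_width: 0.685 grasp_force: 65.7 
time: 15.8 tool_pos: [0.4131, 0.2115, 0.0765] tool_rot: [0.001, 0.198, 0.98, 0.0] contact_force: [3.0, 2.2, 1.6] gripper_width: 0.688 grasp_force: 64.2 
panel in seat mm [111.6  -1.1  34.5] yaw err 5.525956406009492 F [3.  2.2 1.6] T [ 0.17 -0.31 -0.61] t 15.8 w 0.688
```

The third step dropped into a start: z is lower and the force has gone. I'll push on down now.

```bash

python3 -m pendant '[[0,[0,0,0.03],0],[0,[0,0,0.055],0],[0,[0,0,0.072],0],[0,[0,0,0.076],0],[0,[0,0,0.076],0]]' | tr '\n' ' ';echo
python3 err.py
```

```text
time: 16.3 tool_pos: [0.4132, 0.2116, 0.0687] tool_rot: [0.001, 0.197, 0.98, -0.0] contact_force: [-1.8, -0.8, 12.6] gripper_width: 0.683 grasp_force: 65.2 
panel in seat mm [111.5  -1.2  26.7] yaw err 5.5286880482406024 F [-1.8 -0.8 12.6] T [ 0.05  0.29 -0.42] t 16.3 w 0.683
```

```bash

python3 -m pendant '[[0,[0,0,0.006],0],[0,[0,0,0.01],0],[0,[0,0,0.01],0]]' | tr '\n' ' ';echo
python3 -m pendant '[[0,[0,0,0],0.03],[0,[0,0,0],0.06],[0,[0,0,0],0.09],[0,[0,0,0],0.12],[0,[0,0,0],0.12]]' | tr '\n' ' ';echo
python3 err.py
```

```text
time: 16.6 tool_pos: [0.4133, 0.2116, 0.0685] tool_rot: [0.0, 0.197, 0.98, -0.0] contact_force: [-4.7, -0.4, 19.3] gripper_width: 0.686 grasp_force: 66.0 
time: 17.1 tool_pos: [0.4129, 0.211, 0.0683] tool_rot: [0.0, 0.377, 0.926, -0.001] contact_force: [-9.8, -3.2, 21.5] gripper_width: 0.684 grasp_force: 66.2 
panel in seat mm [111.7  -0.9  26.3] yaw err 5.151800941782431 F [-9.8 -3.2 21.5] T [-0.39  1.17  0.03] t 17.1 w 0.684
```

```bash

python3 -m pendant '[[0,[0,0,0],0.03],[0,[0,0,0],0.06],[0,[0,0,0],0.09],[0,[0,0,0],0.12],[0,[0,0,0],0.12]]' | tr '\n' ' ';echo
python3 err.py
python3 -m pendant '[[0,[0,0,0],0.03],[0,[0,0,0],0.06],[0,[0,0,0],0.09],[0,[0,0,0],0.12],[0,[0,0,0],0.12]]' | tr '\n' ' ';echo
python3 err.py
```

```text
time: 17.6 tool_pos: [0.4125, 0.2108, 0.068] tool_rot: [0.0, 0.544, 0.839, -0.002] contact_force: [-9.0, -3.9, 21.1] gripper_width: 0.685 grasp_force: 66.1 
panel in seat mm [111.8  -0.9  26. ] yaw err 4.774892711334811 F [-9.  -3.9 21.1] T [-0.5   1.23 -0.06] t 17.6 w 0.685
time: 18.1 tool_pos: [0.4121, 0.2106, 0.0674] tool_rot: [0.0, 0.692, 0.722, -0.002] contact_force: [-8.1, -3.8, 17.5] gripper_width: 0.685 grasp_force: 65.8 
panel in seat mm [111.9  -0.9  25.4] yaw err 4.397809017144025 F [-8.1 -3.8 17.5] T [-0.6   0.98 -0.1 ] t 18.1 w 0.685
```

```bash

python3 -m pendant '[[0,[0,0,0.003],0.03],[0,[0,0,0.006],0.06],[0,[0,0,0.006],0.09],[0,[0,0,0.006],0.12],[0,[0,0,0.006],0.12]]' | tr '\n' ' ';echo
python3 err.py
python3 -m pendant '[[0,[0,0,0.003],0.03],[0,[0,0,0.004],0.06],[0,[0,0,0.004],0.08],[0,[0,0,0.004],0.08]]' | tr '\n' ' ';echo
python3 err.py
```

```text
time: 18.6 tool_pos: [0.4116, 0.2107, 0.0662] tool_rot: [0.0, 0.815, 0.58, -0.002] contact_force: [-8.3, -2.5, 16.3] gripper_width: 0.685 grasp_force: 65.7 
panel in seat mm [112.   -0.9  24.2] yaw err 4.020944819513641 F [-8.3 -2.5 16.3] T [-0.52  1.02 -0.08] t 18.6 w 0.685
time: 19.0 tool_pos: [0.4113, 0.2108, 0.0655] tool_rot: [0.0, 0.881, 0.474, -0.002] contact_force: [-9.5, -3.1, 16.0] gripper_width: 0.682 grasp_force: 65.6 
panel in seat mm [112.1  -1.   23.5] yaw err 3.770123109934513 F [-9.5 -3.1 16. ] T [-0.46  1.23 -0.06] t 19.0 w 0.682
```

```bash

python3 -m pendant '[[0,[0,0,0.002],0.03],[0,[0,0,0.004],0.06],[0,[0,0,0.004],0.06]]' | tr '\n' ' ';echo
python3 err.py
python3 -m pendant '[[0,[0,0,0],0.03],[0,[0,0,0],0.06],[0,[0,0,0],0.06]]' | tr '\n' ' ';echo
python3 err.py
```

```text
time: 19.3 tool_pos: [0.411, 0.2118, 0.0654] tool_rot: [0.0, 0.92, 0.391, -0.002] contact_force: [-12.2, 2.7, 19.1] gripper_width: 0.682 grasp_force: 65.9 
panel in seat mm [111.9  -1.9  23.4] yaw err 3.587595746712181 F [-12.2   2.7  19.1] T [-0.11  1.33  1.62] t 19.3 w 0.682
time: 19.6 tool_pos: [0.4091, 0.2109, 0.0644] tool_rot: [0.001, 0.953, 0.303, -0.005] contact_force: [-16.4, -1.0, 20.1] gripper_width: 0.682 grasp_force: 68.9 
panel in seat mm [114.1  -1.6  22.4] yaw err 3.399038476994827 F [-16.4  -1.   20.1] T [-0.46  2.15  1.59] t 19.6 w 0.682
```

Torque has jumped to 1.6 N m, so the knob is at its hard stop. I'll let go, rise, and check.

```bash

python3 -m pendant '[[0.75,[0,0,0],0],[0.85,[0,0,0],0],[1,[0,0,0],0],[1,[0,0,0],0],[1,[0,0,-0.1],0],[1,[0,0,-0.4],0],[1,[0,0,-0.8],0],[1,[0,0,-0.9],0],[1,[0,0,-0.9],0]]' | tr '\n' ' '
python3 -m pendant '[[1,[0,0,-0.3],0],[1,[0,0,-0.6],0],[1,[0,0,-0.8],0],[1,[0,0,-0.8],0],[1,[0,0,-0.8],0]]' | tr '\n' ' '
python3 look.py w8; python3 - <<'E'
from plant import manip
import cv2,numpy as np
a=manip.grab_frame("scene")["img"][:,:,::-1];t=manip.grab_frame("top")["img"][:,:,::-1]
c=cv2.resize(a[150:240,280:390],None,fx=3.6,fy=3.6,interpolation=cv2.INTER_CUBIC)
d=cv2.imread("pics/w8.png");d=cv2.resize(d,(400,300))
o=np.zeros((330,800,3),np.uint8);o[:c.shape[0],:c.shape[1]]=c;o[:300,400:]=d
cv2.imwrite("pics/fin.png",o)
E
```

```text
time: 20.5 tool_pos: [0.4144, 0.2122, 0.1761] tool_rot: [0.0, 0.954, 0.299, 0.004] contact_force: [1.1, 0.5, -0.0] gripper_width: 1.002 grasp_force: 0.0 time: 21.0 tool_pos: [0.4119, 0.2114, 0.2665] tool_rot: [0.0, 0.954, 0.299, -0.001] contact_force: [-0.3, 0.0, -0.1] gripper_width: 1.003 grasp_force: 0.0 21.0 [0.4119 0.2114 0.2665] yaw 0.6078160439876175 [ 0.313 -0.367  1.929 -0.     1.582  1.276] [-0.3   0.01 -0.08]
```

View pics/fin.png

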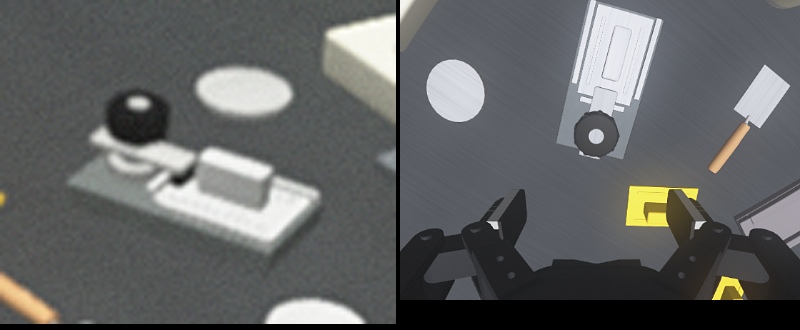

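The scene view shows the strap low and the foot on the panel, which is flat against the stop. I'll check the knob height numerically before handing in.

```bash
python3 - <<'E'
from h import *
from plant import manip
f0=pickle.load(open("scene.pkl","rb"));f1=manip.grab_frame("scene")
def knob(f):
    g=cv2.cvtColor(f["img"],cv2.COLOR_RGB2GRAY);m=np.uint8(g<60);w=np.zeros_like(m);w[155:205,295:345]=m[155:205,295:345]
    k=max(cv2.findContours(w,0,1)[0],key=cv2.contourArea);return np.array(cv2.boundingRect(cv2.convexHull(k)))
print(knob(f0),knob(f1))
p=[.4127,.2115]
for d in(0,.0146): print(d,proj(f0,[[*p,.098-d]]))
a=np.float32(cv2.cvtColor(f0["img"],cv2.COLOR_RGB2GRAY));b=np.float32(cv2.cvtColor(f1["img"],cv2.COLOR_RGB2GRAY))
r=cv2.matchTemplate(b[155:215,290:350],a[168:182,306:332],cv2.TM_CCOEFF_NORMED);_,v,_,l=cv2.minMaxLoc(r);c=r[l[1]-1:l[1]+2,l[0]];print("shift px",l[1]+155-168+.5*(c[0]-c[2])/(c[0]-2*c[1]+c[2]),l[0]+290-306,v)
E
```

```text
[310 172  18  15] [309 175  18  15]
0 [[317.13938123 179.00509154]]
0.0146 [[316.94418546 182.66619779]]
shift px 3.7052932 0 0.9650107026100159
```

```bash
python3 -c "
from plant import manip
print(manip.job_done())"
```

```text
the job is handed in; nothing more can be done
None
```

I handed the job in at about 21 s of the 72 s. The panel lies in the stand's seat, the knob is screwed to its hard stop and measures about 14.6 mm down with the gripper off, and the foot is on the panel. The hand-in returned no verdict, I did not measure the foot's force, and I did not re-measure the bystanders.

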